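# Hang the cleat caddy on its stand

## Robot

A 6-joint arm with a two-finger parallel gripper is mounted at the origin on a cart in front of the work surface, level with it; the furniture and walls round the work are solid. World frame = base frame: x ahead of the robot, y to its left, z up, the work surface at z = 0. Lengths are in m, angles in rad, forces in N, time in s.
With the tool pointing down it reaches from about 0.425 to 0.95 m from the base axis. Payload 14.7 kg.
Tool frame: the origin (TCP) lies midway between the tips of the shut fingers; the grasp point (between the pads) lies 19 mm behind it; y points along the fingers, x is the direction in which the jaws open and shut, and the axes are right-handed (so a half turn about y gives the same grasp; the last joint's range is limited). The gripper opens to 85 mm and grips with 20 to 120 N. Pads are 22 mm wide; open, the fingers measure 114 mm over their backs; the gripper's body (76 mm by 85 mm) begins 54 mm behind the grasp point. The pads swing forward as they close: fully open they stand 13 mm farther back than shut.
Start: joints at [1.283, 0.48, 1.596, -0, 1.065, -0.047], TCP at [0.155, 0.631, 0.231] pointing down, gripper open.
Joint ranges: [-2.75, 2.75], [-0.82, 2.05], [0.23, 2.67], [-1.56, 4.7], [0.09, 2.69], [-2.92, 2.92]. Speed limits (rad/s): [1.89, 1.89, 2.39, 3.01, 3.01, 3.01].

## Interface

Orientations are given as a unit quaternion [w, x, y, z].
In Python, from workcell import robot gives the robot as it stands.
- The arm moves only by the tool step_arm, never from a script. Its argument "rows" is a list of rows, each a list of 6 numbers: the shift along the world's x, y, z in units of 0.15 m (1.0 is 0.15 m), then the turn, a rotation vector about the world's x, y, z in units of pi/2 rad (1.0 is pi/2 rad). In form: [[tx, ty, tz, rx, ry, rz], ...]. A call has 1 to 5 rows; each row shifts and turns the pose as measured when the row begins; what a row does not reach is not made up. A row lasts 1/10 s, in which the tool goes at most 50 mm and 8.59 degrees, less where a joint would pass 70% of its speed; a pose out of reach is approached as far as the arm can. A call with a number of a shift or a turn outside -1 to 1 is refused whole. A call with a gripper value outside its range is refused whole. "grip" is the closure, from 0 (fully open) to 1 (shut), set as the call begins (left out, the last holds). The fingers move at their own pace and stop on an object; "squeeze" is the grip in N (left out, the last holds). Time passes only in rows, so rows that do not move let the fingers close. It gives the time, the measured TCP pose, the force and the opening at its end, in the units of the state.
- robot.get_obs(): the state, without advancing time (a new reading comes with each control period).
- robot.capture(name): name is "side" or "top" or "wrist"; returns a dict with "img" (420x560x3 uint8, red, green, blue), "fx", "fy", "cx", "cy" (pixels), "rvec" (rotation vector, rad) and "tvec" (3), from world to camera coordinates, as OpenCV has them. Camera axes: x right, y down, z forward; pixel columns grow to the right and rows downward; lengths in m; the calibration is good to about 2 mm. The wrist camera is an equidistant fisheye: a pixel r from the principal point sees the ray r / f radians off the axis. A picture is of the moment at which its call begins. There is no depth.
- robot.close_job(): hands the job in, once; it reports no verdict.
Trained networks look in a picture, given as the dict that the camera call returned (one of the last four; its "shot" number tells which), for a name from the list of things; names that differ only in an ending like _2 or _b are one class to them, and where a whole thing is asked for, a point or a joint stands for the part that bears it (a point fixed in the world has none). Each returns a list of dicts, best first, with "conf" (0 to 1); they miss things now and then, are a little off and sometimes report something else, mostly with a low value. They report only what shows in the picture. A call takes as long as a camera call.
- robot.cut_out(picture, target): "pixels" (420x560 bool, what is visible of it) and "rect" ([centre column, centre row, width, height] in pixels, round what is visible of it).
The state is a dict: "time_s": time; "joint_pos": joint angles; "qd": joint speeds; "joint_efforts": joint torques, N m; "ee_pos": TCP position; "tool_rot": TCP orientation; "ft_force": force on the tool from outside, world axes, zero at the start; "wrist_torque": the same for the moment, N m; "gripper_width": finger opening in m.
Only numpy, scipy, OpenCV 4.12 (cv2) and the standard library are available. Lean on these libraries where they do the work, as an engineer would, in place of code of your own. Each camera call takes 0.05 s, during which the arm holds its last target.

## Task

Hang the small caddy that has a slanted strip on its back on the cleat of the metal stand: lift it by its handle board, bring it in clearly tipped (about 15 degrees, front low) so that the rear strip comes over the cleat's upper edge, then let it down level until the strip sits fully behind the cleat, centred, and let go. Leave the plain caddy without a strip standing where it is.

Things in the scene. Friction and masses are not known exactly. Their poses are not given: they have to be found in the camera images.
- caddy: Grey plastic two-compartment caddy with a slanted strip on its back, open box 100 (x) x 80 (y) x 55 mm, loose, 0.2 kg. Origin: centre of its underside; z up, +x to its back. Handle board in the middle (x = 0): 10 mm thick along x, 50 mm wide along y, free from the 55 mm rim up to z = 100 mm; grip it front to back.
- strip_edge (a point): Middle of the lower free edge of the caddy's rear strip, at x = 80.9, z = 19.2 mm in the caddy's frame; axes as the caddy's. The aluminium strip, 4 mm thick, 70 mm wide, 48 mm long, starts on the caddy's back at x = 50, z = 56 mm and slants down and rearward, 40 degrees from vertical, with an open wedge below it.
- cleat_edge (a point): Middle of the cleat's upper free edge on the fixed metal stand, 86.9 mm above the worktop; +x into the panel, y along the cleat, z up. The smooth cleat (4 mm thick, 110 wide) slants down and rearward at 40 degrees from vertical to the panel, 26 mm behind this edge (top at 108 mm). Two stops below (top at 67 mm) end 6 mm ahead of the edge. Caddy home: strip_edge 24.3 mm behind (+x), 22.7 mm below.
- plain_caddy: A caddy of the same size and colour with a plain back: no strip. Loose. Origin: centre of its underside, z up. It is to stay where it stands.

How it is judged:
On the way:
1. the caddy, tipped by at least 7 degrees, has its strip's lower edge over the cleat: behind the cleat's upper edge, from 20 mm below to 35 mm above it, and within 30 mm of the middle (angle between caddy's own z axis and vertical above 0.12 rad and x of strip_edge in the frame of cleat_edge between -0.005 and 0.03 m and z of strip_edge in the frame of cleat_edge between -0.02 and 0.035 m and y of strip_edge in the frame of cleat_edge between -0.03 and 0.03 m), for 0.1 s.
At the end, for the whole second after the job is handed in: The caddy hangs at rest on the cleat: its strip's lower edge is behind the cleat, 14 to 35 mm below the cleat's upper edge and 12 to 30 mm behind it, centred within 20 mm, level and square to the stand within 10 degrees; the plain caddy is within 30 mm of where it stood (x of strip_edge in the frame of cleat_edge between 0.012 and 0.03 m and z of strip_edge in the frame of cleat_edge between -0.035 and -0.014 m and y of strip_edge in the frame of cleat_edge between -0.02 and 0.02 m and angle between caddy's own z axis and vertical below 0.175 rad and angle between the x axis of caddy and the x axis of cleat_edge, either way round below 0.175 rad and linear speed of caddy below 0.02 m/s and distance of plain_caddy from where it was at the start of the episode below 0.03 m); the robot touches nothing.
It fails at once if the plain caddy is pushed or carried more than 30 mm away (distance of plain_caddy from where it was at the start of the episode above 0.03 m).
It also fails if it takes over 38 s, if anything falls off the work surface, if the arm or the gripper's body presses on something with over 40 N, if the wrist force passes 120 N, or if a joint passes its speed limit or range.

## Working session

There is one attempt and no reset: what is moved stays moved. The work goes in short steps, Python scripts to look and compute and a tool call to move; the robot and the scene stay as the last step left them, time stands still between calls to the robot, and variables do not carry over. Pictures are saved under pics/ and viewed, and the job is handed in when it is done.

Besides the shell and the picture viewer there is one more tool, called after "Emit:" as name([rows], argument=value, ...), one row to a line, values as JSON. step_arm: Moves the arm, as the interface text tells. Its arguments: {"type":"object","properties":{"rows":{"type":"array"},"grip":{"type":"number"},"squeeze":{"type":"number"}},"required":["rows"]}

```bash
mkdir -p pics; ls; python3 - <<'E'
from workcell import robot
import cv2, pickle
o=robot.get_obs(); print(o)
d={}
for n in ("side","top"):
    c=robot.capture(n); d[n]=c
    cv2.imwrite(f"pics/a_{n}.png",c["img"][:,:,::-1])
    print(n,c["fx"],c["fy"],c["cx"],c["cy"],c["rvec"],c["tvec"])
    for t in ("caddy","plain_caddy","strip_edge"):
        try:
            r=robot.cut_out(c,t)
            print(t,[(x["conf"],x["rect"]) for x in r]); d[n+t]=r
        except Exception as e: print(e)
pickle.dump(d,open("a.pkl","wb"))
E
```

```text
pics
{'time_s': 0.0, 'joint_pos': array([ 1.28340225e+00,  4.80801760e-01,  1.59686979e+00, -3.15569384e-05,
        1.06510980e+00, -4.65948301e-02]), 'qd': array([ 1.10825685e-03,  1.47454679e-03,  4.09973466e-05, -2.43019222e-03,
        8.63772618e-04,  1.13866411e-04]), 'joint_efforts': array([-3.20810948e-03, -9.50671005e+01, -4.30166638e+01, -2.01797716e-04,
        1.25884730e-02, -1.63828878e-05]), 'ee_pos': array([0.15488046, 0.63085298, 0.23069343]), 'tool_rot': array([-0.5561798 ,  0.55668299,  0.43599329, -0.43666684]), 'ft_force': array([-0.67632369, -0.41549025, -0.15024869]), 'wrist_torque': array([ 0.01839615, -0.00169576, -0.03901391]), 'gripper_width': 0.08492438012603765}
side 537.9869988154081 537.9869988154081 278.83592401097377 202.14919277101143 [ 2.3109177   0.06786297 -0.00538603] [-0.54513618 -0.02847334  1.50214705]
caddy [(0.73, [258.8, 197.9, 42.1, 46.1])]
plain_caddy [(0.62, [261.3, 198.4, 42.6, 43.8])]
strip_edge [(0.67, [255.2, 163.7, 48.2, 39.6])]
top 472.5238770320759 472.5238770320759 281.7054897355326 215.24911158865788 [ 2.15769789 -2.14897902  0.11658479] [-0.12552073  0.53678159  1.14921944]
caddy [(0.65, [187.7, 244.0, 40.7, 56.2])]
plain_caddy [(0.59, [244.2, 233.6, 33.7, 40.0])]
strip_edge [(0.95, [189.5, 241.8, 37.0, 60.5])]
```

View pics/a_side.png

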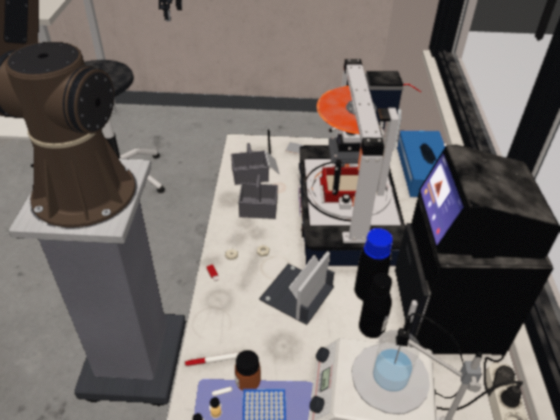

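View pics/a_top.png

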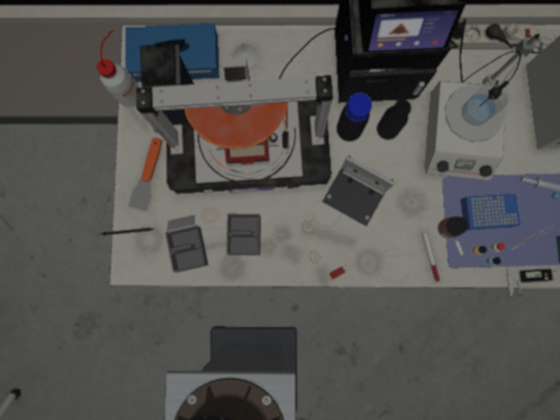

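```bash
cat > h.py <<'E'
import numpy as np, cv2
def P(c,X):
    X=np.atleast_2d(np.asarray(X,float))
    K=np.array([[c["fx"],0,c["cx"]],[0,c["fy"],c["cy"]],[0,0,1]])
    return cv2.projectPoints(X,np.array(c["rvec"],float),np.array(c["tvec"],float),K,None)[0][:,0]
def back(c,uv,z):
    R=cv2.Rodrigues(np.array(c["rvec"],float))[0];t=np.array(c["tvec"],float)
    o=-R.T@t; d=R.T@np.array([(uv[0]-c["cx"])/c["fx"],(uv[1]-c["cy"])/c["fy"],1])
    return o+d*(z-o[2])/d[2]
def crop(c,x0,y0,x1,y1,s,name):
    im=cv2.resize(c["img"][y0:y1,x0:x1,::-1],None,fx=s,fy=s,interpolation=cv2.INTER_CUBIC)
    im=cv2.convertScaleAbs(im,alpha=1.6,beta=20)
    for k in range(x0-x0%10+10,x1,10):
        cv2.putText(im,str(k),((k-x0)*s,8),0,.3,(0,255,255),1); im[10:14,(k-x0)*s]=(0,255,255)
    for k in range(y0-y0%10+10,y1,10):
        cv2.putText(im,str(k),(0,(k-y0)*s),0,.3,(0,255,255),1)
    cv2.imwrite(name,im)
E
python3 - <<'E'
import pickle,cv2
from h import *
d=pickle.load(open("a.pkl","rb"))
t,s=d["top"],d["side"]
crop(t,150,190,280,290,6,"pics/t1.png")
crop(t,310,140,410,240,6,"pics/t2.png")
crop(s,220,120,320,230,5,"pics/s1.png")
crop(s,250,230,350,330,6,"pics/s2.png")
for c in (t,s):
    R=cv2.Rodrigues(np.array(c["rvec"]))[0];print(-R.T@c["tvec"])
for uv in [(187,245),(244,235),(358,190)]: print(back(t,uv,.0))
E
```

```text
[ 0.39523677 -0.13831437  1.20384894]
[ 0.58408256 -1.09894856  1.0027909 ]
[0.46380154 0.11852374 0.        ]
[ 0.48994778 -0.0267999   0.        ]
[ 0.60734289 -0.31933959  0.        ]
```

View pics/t1.png

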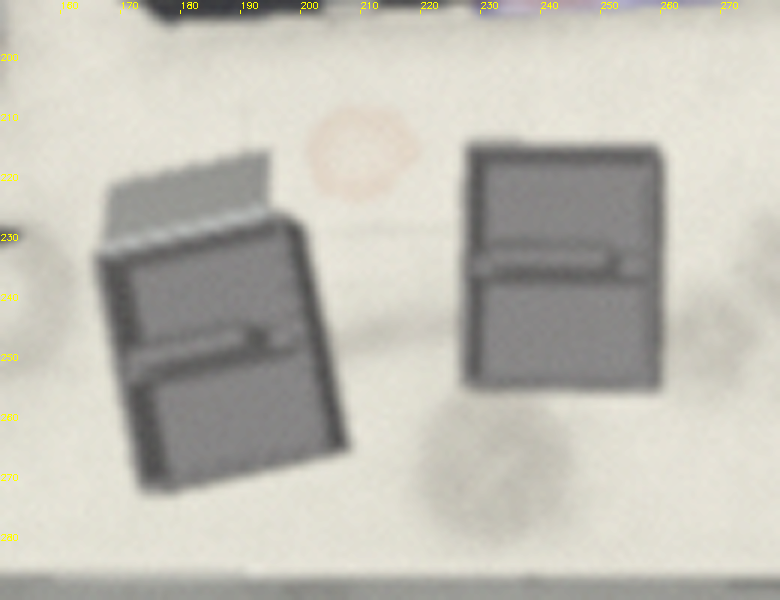

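View pics/t2.png

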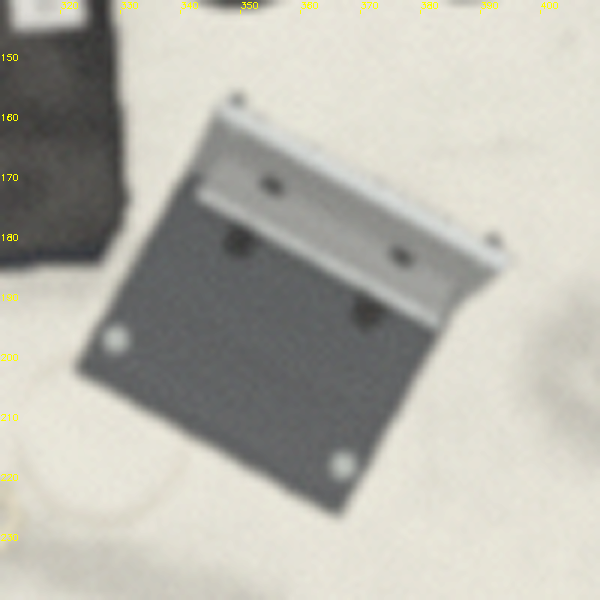

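View pics/s1.png

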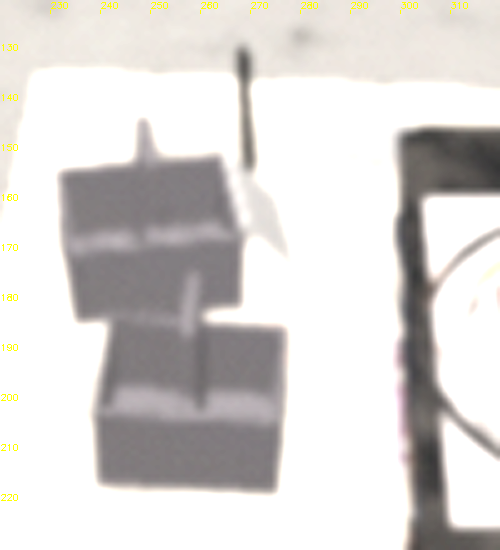

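View pics/s2.png

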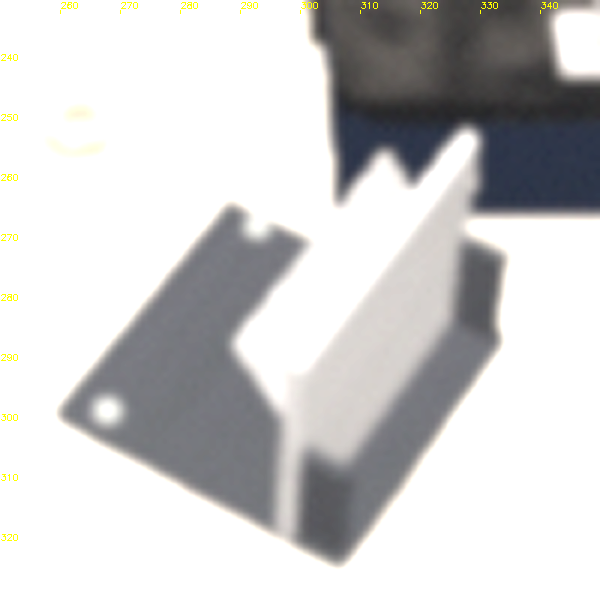

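```bash
cat > fit.py <<'E'
import pickle
from h import *
from scipy.optimize import least_squares
d=pickle.load(open("a.pkl","rb"))
t,s=d["top"],d["side"]
def W(p,X):
    X=np.array(X,float)/1000; c,q=np.cos(p[2]),np.sin(p[2])
    return np.c_[p[0]+c*X[:,0]-q*X[:,1],p[1]+q*X[:,0]+c*X[:,1],X[:,2]]
def fit(name,T,S,p0):
    def res(p,w=(1,1)):
        r=[]
        if w[0]: r.append((P(t,W(p,[a[0] for a in T]))-[a[1] for a in T]).ravel())
        if w[1]: r.append((P(s,W(p,[a[0] for a in S]))-[a[1] for a in S]).ravel())
        return np.concatenate(r)
    for w in ((1,0),(0,1),(1,1)):
        o=least_squares(res,p0,args=(w,),loss="soft_l1"); print(name,w,o.x.round(4),np.rad2deg(o.x[2]).round(1))
    print(res(o.x).reshape(-1,2).round(1).tolist()); return o.x
ca=fit("caddy",[((50,40,55),(166.2,232.5)),((-50,-40,0),(208,265)),((-50,40,55),(174,271.5)),((80.9,35,19.2),(168,221.2)),((80.9,-35,19.2),(194.7,215)),((0,-25,100),(191,244.5))],
 [((-50,-40,55),(234,169.6)),((-50,-40,0),(235.6,184)),((50,-40,55),(268,166.4)),((50,-40,0),(268,180.6)),((-50,40,55),(232.4,154.4)),((50,40,55),(263.6,151.4)),((0,0,100),(249,144)),((80.9,-35,19.2),(277,171))],[.46,.12,.2])
pl=fit("plain",[((50,40,55),(227.8,214.2)),((-50,40,55),(227.2,254.7)),((-50,-40,0),(260,254.7)),((50,-40,55),(260,214.7))],
 [((-50,-40,55),(239.4,203)),((-50,-40,0),(240,216.6)),((50,-40,0),(275,218)),((50,-40,55),(276,204)),((50,40,55),(277,185.6))],[.49,-.03,0])
cl=fit("cleat",[((0,55,86.9),(342.8,172)),((0,-55,86.9),(382.8,194.2))],[((0,55,86.9),(314.2,255)),((0,-55,86.9),(289.2,286.7))],[.6,-.32,-.5])
import pickle; pickle.dump((ca,pl,cl),open("fit.pkl","wb"))
E
python3 fit.py
```

```text
caddy (1, 0) [0.4527 0.1112 0.239 ] 13.7
caddy (0, 1) [0.454  0.1128 0.2496] 14.3
caddy (1, 1) [0.4533 0.1116 0.2414] 13.8
[[-1.5, -0.5], [1.1, -0.4], [-0.8, 0.5], [-0.2, -0.3], [0.1, -0.6], [0.2, 0.0], [-0.9, 0.1], [-1.7, 0.7], [0.5, -0.4], [0.4, 0.3], [-2.8, -1.9], [0.1, -2.3], [-0.6, 2.4], [1.7, 2.5]]
plain (1, 0) [ 0.4872 -0.0306 -0.0025] -0.1
plain (0, 1) [ 0.4916 -0.0315  0.0203] 1.2
plain (1, 1) [ 0.4894 -0.0309  0.0126] 0.7
[[-0.4, -0.9], [-0.1, -0.6], [1.3, -0.0], [-0.1, -1.7], [-2.2, -0.9], [-2.1, 0.7], [0.3, 0.8], [-0.5, -0.4], [-0.2, -1.9]]
cleat (1, 0) [ 0.6089 -0.3178 -0.5162] -29.6
cleat (0, 1) [ 0.6122 -0.3188 -0.5118] -29.3
cleat (1, 1) [ 0.6108 -0.3183 -0.515 ] -29.5
[[-0.0, -0.8], [0.4, -0.7], [-0.5, -0.3], [-0.8, -0.1]]
```

```bash
cat > go.py <<'E'
import numpy as np, pickle, sys
from scipy.spatial.transform import Rotation as Ro
from workcell import robot
ca,pl,cl=pickle.load(open("fit.pkl","rb"))
def cur():
    o=robot.get_obs(); q=o["tool_rot"]; return o,np.array(o["ee_pos"]),Ro.from_quat([q[1],q[2],q[3],q[0]])
def delta(pt,Rt):
    o,p,R=cur(); dp=(np.array(pt)-p)/.15; dr=(Rt*R.inv()).as_rotvec()/(np.pi/2)
    print("t",round(o["time_s"],2),"tcp",p.round(4),"w",round(o["gripper_width"],4),"F",o["ft_force"].round(1),"j6",o["joint_pos"].round(2)[[3,4,5]])
    print("units shift",dp.round(3),"turn",dr.round(3),"mm",(dp*150).round(1),"deg",np.rad2deg(np.linalg.norm(dr)*np.pi/2).round(1))
E
python3 - <<'E'
from go import *
o,p,R=cur(); print(R.as_matrix().round(3)); 
# grasp orientation: tool y down, x along ±caddy x
for s in (1,-1):
    x=s*np.array([np.cos(ca[2]),np.sin(ca[2]),0]); y=np.array([0,0,-1.]); z=np.cross(x,y)
    Rt=Ro.from_matrix(np.c_[x,y,z]); delta([ca[0],ca[1],.16],Rt)
E
```

```text
[[ 0.238 -0.    -0.971]
 [ 0.971 -0.     0.238]
 [-0.    -1.     0.   ]]
t 0.4 tcp [0.155  0.6312 0.2312] w 0.0851 F [0.3 0.5 0.1] j6 [ 0.    1.07 -0.05]
units shift [ 1.989 -3.464 -0.475] turn [ 0.    -0.    -0.693] mm [ 298.3 -519.6  -71.2] deg 62.4
t 0.4 tcp [0.155  0.6312 0.2312] w 0.0851 F [0.3 0.5 0.1] j6 [ 0.    1.07 -0.05]
units shift [ 1.989 -3.464 -0.475] turn [0.    0.    1.307] mm [ 298.3 -519.6  -71.2] deg 117.6
```

Emit:
step_arm([
  [0.16,-0.28,0,0,0,-0.056],
  [0.16,-0.28,0,0,0,-0.056],
  [0.16,-0.28,0,0,0,-0.056],
  [0.16,-0.28,0,0,0,-0.056],
  [0.16,-0.28,0,0,0,-0.056],
])

```text
time_s: 0.9
ee_pos: [0.2749, 0.4192, 0.2305]
tool_rot: [0.64, -0.639, -0.303, 0.301]
ft_force: [0.8, -0.5, 0.0]
gripper_width: 0.0854
```

Emit:
step_arm([
  [0.16,-0.28,0,0,0,-0.056],
  [0.16,-0.28,0,0,0,-0.056],
  [0.16,-0.28,0,0,0,-0.056],
  [0.16,-0.28,0,0,0,-0.056],
  [0.16,-0.28,0,0,0,-0.056],
])

```text
time_s: 1.4
ee_pos: [0.3977, 0.2012, 0.2318]
tool_rot: [0.692, -0.69, -0.152, 0.147]
ft_force: [0.6, 1.0, 0.1]
gripper_width: 0.0855
```

```bash
cat > tgt.py <<'E'
from go import *
def grasp_R(yaw):
    x=np.array([np.cos(yaw),np.sin(yaw),0]); y=np.array([0,0,-1.]); return Ro.from_matrix(np.c_[x,y,np.cross(x,y)])
E
python3 -c "
from tgt import *
delta([ca[0],ca[1],.16],grasp_R(ca[2]))"
```

```text
t 1.4 tcp [0.3977 0.2012 0.2318] w 0.0855 F [0.6 1.  0.1] j6 [ 0.    0.9  -0.03]
units shift [ 0.371 -0.597 -0.479] turn [-0.002  0.004 -0.117] mm [ 55.6 -89.6 -71.8] deg 10.6
```

Emit:
step_arm([
  [0.16,-0.25,0,0,0,-0.05],
  [0.13,-0.22,-0.1,0,0,-0.05],
  [0.06,-0.1,-0.15,0,0,-0.02],
  [0,0,-0.15,0,0,0],
])

```text
time_s: 1.8
ee_pos: [0.4572, 0.1071, 0.174]
tool_rot: [0.703, -0.702, -0.084, 0.072]
ft_force: [-0.0, 0.7, -0.1]
gripper_width: 0.0854
```

```bash
python3 -c "
from tgt import *
import cv2
delta([ca[0],ca[1],.066],grasp_R(ca[2]))
for n in ('wrist','top'):
    c=robot.capture(n); cv2.imwrite('pics/b_%s.png'%n,c['img'][:,:,::-1])
"
```

```text
t 1.8 tcp [0.4572 0.1071 0.174 ] w 0.0854 F [-0.   0.7 -0.1] j6 [ 0.    0.75 -0.05]
units shift [-0.026  0.03  -0.72 ] turn [-0.002  0.011  0.014] mm [  -3.9    4.5 -108. ] deg 1.6
```

View pics/b_wrist.png

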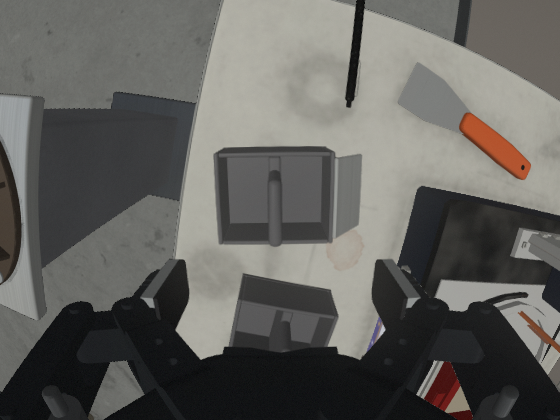

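```bash
cat > fe.py <<'E'
from tgt import *
import cv2
def PF(c,X):
    R=cv2.Rodrigues(np.array(c["rvec"],float))[0]; v=np.atleast_2d(X)@R.T+np.array(c["tvec"])
    r=np.linalg.norm(v[:,:2],axis=1); th=np.arctan2(r,v[:,2])
    return np.c_[c["cx"]+c["fx"]*th*v[:,0]/r, c["cy"]+c["fy"]*th*v[:,1]/r]
def W(p,X):
    X=np.array(X,float)/1000; k,q=np.cos(p[2]),np.sin(p[2])
    return np.c_[p[0]+k*X[:,0]-q*X[:,1],p[1]+q*X[:,0]+k*X[:,1],X[:,2]]
E
python3 -c "
from fe import *
c=robot.capture('wrist'); im=c['img'][:,:,::-1].copy()
for p,col in ((ca,(0,0,255)),(pl,(255,0,0))):
    pts=PF(c,W(p,[(50,40,55),(-50,40,55),(-50,-40,55),(50,-40,55),(0,25,100),(0,-25,100)]+([(80.9,35,19.2),(80.9,-35,19.2)])))
    for u in pts: cv2.circle(im,tuple(int(round(a)) for a in u),2,col,-1)
u=PF(c,cur()[1]); print(u); cv2.circle(im,tuple(int(round(a)) for a in u[0]),3,(0,255,0),-1)
cv2.imwrite('pics/b2.png',im)
"
```

```text
[[281.24577569 266.41974618]]
```

View pics/b2.png

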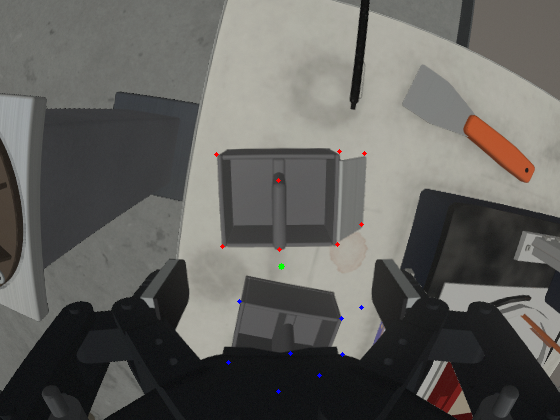

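View pics/b_top.png

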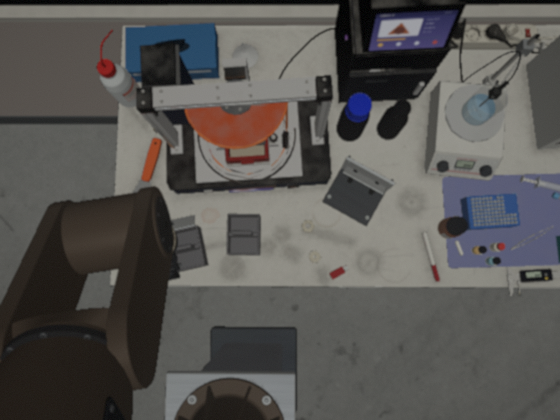

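Emit:
step_arm([
  [-0.026,0.03,-0.2,0,0.008,0.012],
  [0,0,-0.2,0,0,0],
  [0,0,-0.15,0,0,0],
  [0,0,-0.06,0,0,0],
  [0,0,0,0,0,0],
])

```text
time_s: 2.45
ee_pos: [0.4538, 0.1171, 0.0856]
tool_rot: [0.703, -0.7, -0.091, 0.085]
ft_force: [-0.3, 0.5, -0.0]
gripper_width: 0.0855
```

```bash
python3 -c "
from tgt import *
delta([ca[0],ca[1],.065],grasp_R(ca[2]))"
```

```text
t 2.45 tcp [0.4538 0.1171 0.0856] w 0.0855 F [-0.3  0.5 -0. ] j6 [ 0.01  0.54 -0.07]
units shift [-0.003 -0.037 -0.138] turn [-0.003  0.005 -0.005] mm [ -0.5  -5.6 -20.6] deg 0.6
```

Emit:
step_arm([
  [0,-0.03,-0.1,0,0.004,-0.004],
  [0,-0.005,-0.04,0,0,0],
  [0,0,0,0,0,0],
])

```text
time_s: 2.75
ee_pos: [0.4556, 0.1125, 0.0662]
tool_rot: [0.703, -0.7, -0.088, 0.084]
ft_force: [0.4, 0.1, -1.2]
gripper_width: 0.0853
```

```bash
python3 -c "
from fe import *
delta([ca[0],ca[1],.065],grasp_R(ca[2]))
c=robot.capture('wrist'); cv2.imwrite('pics/c.png',c['img'][:,:,::-1])"
```

```text
t 2.75 tcp [0.4556 0.1125 0.0662] w 0.0853 F [ 0.4  0.1 -1.2] j6 [ 0.01  0.49 -0.08]
units shift [-0.016 -0.007 -0.008] turn [-0.003  0.003 -0.001] mm [-2.4 -1.  -1.2] deg 0.4
```

View pics/c.png

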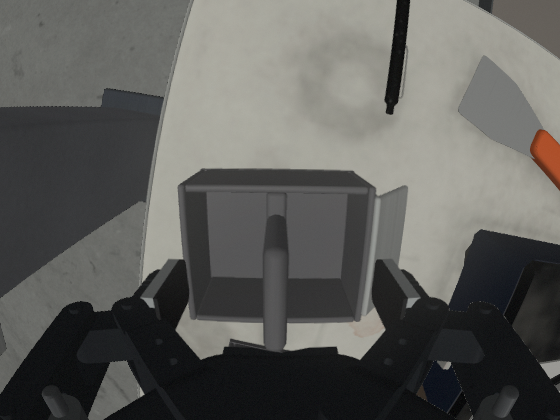

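Emit:
step_arm([
  [-0.014,-0.005,-0.005,0,0,0],
  [0,0,0,0,0,0],
  [0,0,0,0,0,0],
  [0,0,0,0,0,0],
  [0,0,0,0,0,0],
], grip=1, squeeze=70)

```text
time_s: 3.3
ee_pos: [0.4542, 0.1118, 0.067]
tool_rot: [0.704, -0.7, -0.088, 0.083]
ft_force: [-0.6, -0.2, 0.5]
gripper_width: 0.0119
```

Emit:
step_arm([
  [0,0,0,0,0,0],
  [0,0,0,0,0,0],
])

```text
time_s: 3.5
ee_pos: [0.4542, 0.1118, 0.0672]
tool_rot: [0.704, -0.7, -0.088, 0.083]
ft_force: [-0.1, 0.3, -0.9]
gripper_width: 0.0086
```

```bash
python3 -c "
from fe import *
delta([ca[0],ca[1],.065],grasp_R(ca[2]))
c=robot.capture('wrist'); cv2.imwrite('pics/d.png',c['img'][:,:,::-1])"
```

```text
t 3.5 tcp [0.4542 0.1118 0.0672] w 0.0086 F [-0.1  0.3 -0.9] j6 [ 0.01  0.49 -0.08]
units shift [-0.006 -0.002 -0.014] turn [-0.004  0.004 -0.001] mm [-0.9 -0.3 -2.2] deg 0.5
```

View pics/d.png

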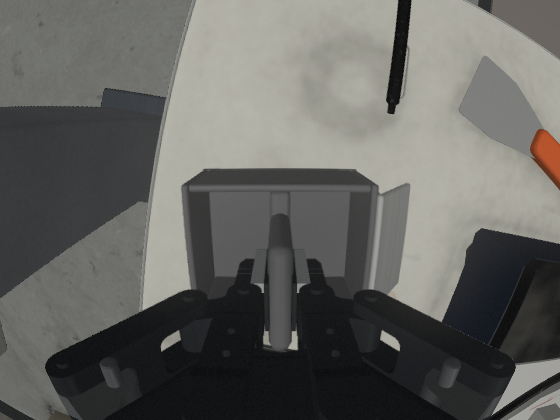

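```bash
cat > place.py <<'E'
from fe import *
import os
f="rel.pkl"
if not os.path.exists(f):
    o,p,R=cur(); Rc=Ro.from_euler("z",ca[2])
    d=np.array([ca[0],ca[1],0])-p
    ex=Rc.as_matrix()[:,0]; off=d-ex*(d@ex)  # jaw-centred
    pickle.dump((R.inv()*Rc,R.inv().apply(off)),open(f,"wb")); print("rel",R.inv().apply(off))
Rr,tr=pickle.load(open(f,"rb"))
ce=np.array([cl[0],cl[1],.0869]); Rcl=Ro.from_euler("z",cl[2])
def status():
    o,p,R=cur(); Rc=R*Rr; pc=p+R.apply(tr)
    se=pc+Rc.apply([.0809,0,.0192]); e=Rcl.inv().apply(se-ce)
    print("caddy",pc.round(4),"strip rel mm",(e*1000).round(1),"rpy rel deg",(Rcl.inv()*Rc).as_euler("xyz",degrees=True).round(1))
def place(x,y,z,pitch):
    Rc=Rcl*Ro.from_euler("y",-pitch,degrees=True)
    se=ce+Rcl.apply(np.array([x,y,z])/1000); pc=se-Rc.apply([.0809,0,.0192])
    Rt=Rc*Rr.inv(); pt=pc-Rt.apply(tr); status(); print("target tcp",pt.round(4)); delta(pt,Rt)
E
python3 -c "
from place import *
place(-30,0,90,0)"
```

```text
rel [-0.00054484  0.0671656  -0.0002983 ]
caddy [ 0.4542  0.1118 -0.    ] strip rel mm [-289.3  352.7  -67.7] rpy rel deg [-0.   0.  43.3]
target tcp [ 0.5143 -0.2636  0.2249]
t 3.55 tcp [0.4542 0.1118 0.0672] w 0.0091 F [0.6 0.2 1.7] j6 [ 0.01  0.49 -0.08]
units shift [ 0.401 -2.503  1.051] turn [-0.     0.    -0.482] mm [  60.1 -375.5  157.7] deg 43.3
```

Emit:
step_arm([
  [0,0,0.15,0,0,0],
  [0,0,0.25,0,0,0],
  [0,0,0.25,0,0,0],
  [0,0,0.25,0,0,0],
  [0,0,0.2,0,0,0],
])

```text
time_s: 4.05
ee_pos: [0.4496, 0.111, 0.2333]
tool_rot: [0.703, -0.7, -0.085, 0.087]
ft_force: [1.7, -1.4, -2.6]
gripper_width: 0.009
```

```bash
python3 -c "
from place import *
place(-30,0,90,0)
c=robot.capture('side'); cv2.imwrite('pics/e.png',c['img'][:,:,::-1])"
```

```text
caddy [0.4489 0.1108 0.1661] strip rel mm [-293.3  349.4   97.6] rpy rel deg [ 0.   0.6 43.3]
target tcp [ 0.5143 -0.2636  0.2249]
t 4.05 tcp [0.4496 0.111  0.2333] w 0.009 F [ 1.7 -1.4 -2.6] j6 [ 0.01  0.92 -0.07]
units shift [ 0.431 -2.497 -0.056] turn [-0.001 -0.007 -0.482] mm [  64.7 -374.6   -8.4] deg 43.3
```

View pics/e.png

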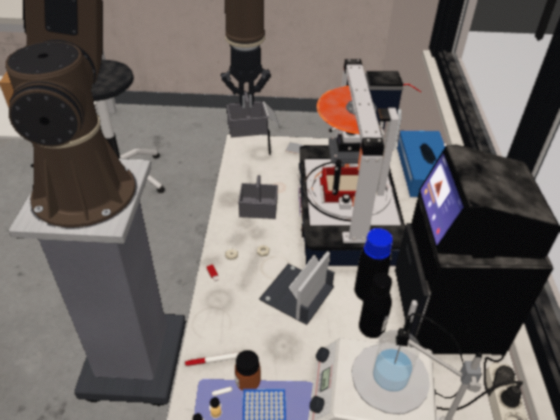

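Emit:
step_arm([
  [0.04,-0.27,0,0,0,-0.05],
  [0.04,-0.27,0,0,0,-0.05],
  [0.04,-0.27,0,0,0,-0.05],
  [0.04,-0.27,0,0,0,-0.05],
  [0.04,-0.27,0,0,0,-0.05],
])

```text
time_s: 4.6
ee_pos: [0.4822, -0.093, 0.2393]
tool_rot: [0.706, -0.704, 0.051, -0.057]
ft_force: [0.1, 1.4, -1.7]
gripper_width: 0.0092
```

Emit:
step_arm([
  [0.04,-0.27,0,0,0,-0.05],
  [0.04,-0.25,0,0,0,-0.05],
  [0.04,-0.25,0,0,0,-0.05],
  [0.02,-0.12,0,0,0,-0.04],
  [0,0,0,0,0,0],
])

```text
time_s: 5.1
ee_pos: [0.5025, -0.2372, 0.2368]
tool_rot: [0.688, -0.687, 0.163, -0.168]
ft_force: [-0.5, -0.7, -2.3]
gripper_width: 0.009
```

```bash
python3 -c "
from place import *
place(-20,0,80,15)"
```

```text
caddy [ 0.5024 -0.2372  0.1696] strip rel mm [-53.4  20.5 101.8] rpy rel deg [0.  0.1 2.3]
target tcp [ 0.5146 -0.2638  0.1923]
t 5.1 tcp [ 0.5025 -0.2372  0.2368] w 0.009 F [-0.5 -0.7 -2.3] j6 [ 0.01  0.98 -0.03]
units shift [ 0.081 -0.177 -0.297] turn [-0.08  -0.147 -0.026] mm [ 12.1 -26.6 -44.5] deg 15.2
```

Emit:
step_arm([
  [0.03,-0.06,-0.08,-0.02,-0.037,-0.008],
  [0.03,-0.06,-0.08,-0.02,-0.037,-0.008],
  [0.02,-0.05,-0.08,-0.02,-0.037,-0.008],
  [0,0,-0.04,-0.02,-0.037,0],
  [0,0,0,0,0,0],
])

```text
time_s: 5.6
ee_pos: [0.5132, -0.2608, 0.1911]
tool_rot: [-0.655, 0.701, -0.081, 0.27]
ft_force: [-0.8, 0.0, -2.1]
gripper_width: 0.009
```

```bash
python3 -c "
from place import *
place(8,0,35,15)
for n in ('side','top'):
    c=robot.capture(n); cv2.imwrite('pics/f_%s.png'%n,c['img'][:,:,::-1])
    if n=='side': crop=c
from h import crop as cr
cr(crop,220,180,370,330,4,'pics/f_sc.png')"
```

```text
caddy [ 0.5288 -0.2695  0.1264] strip rel mm [-22.5   2.5  79.4] rpy rel deg [  0.1 -15.4   0.3]
target tcp [ 0.5389 -0.2776  0.1473]
t 5.6 tcp [ 0.5132 -0.2608  0.1911] w 0.009 F [-0.8  0.  -2.1] j6 [ 0.02  0.51 -0.04]
units shift [ 0.172 -0.112 -0.292] turn [ 0.001  0.004 -0.004] mm [ 25.7 -16.7 -43.8] deg 0.5
```

View pics/f_sc.png

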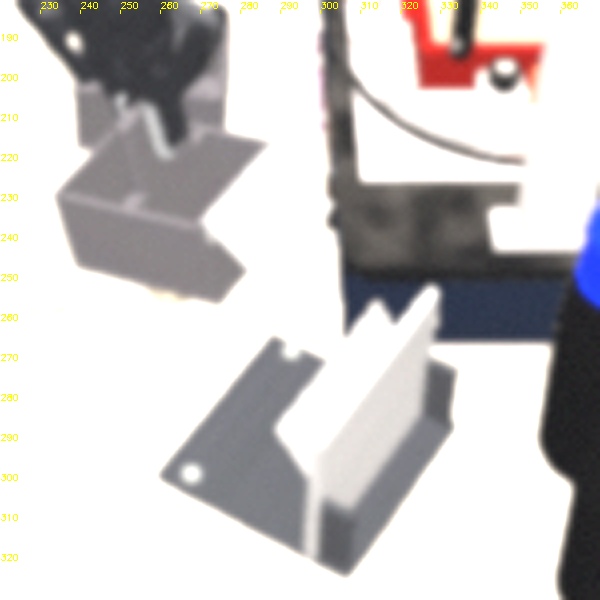

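View pics/f_top.png

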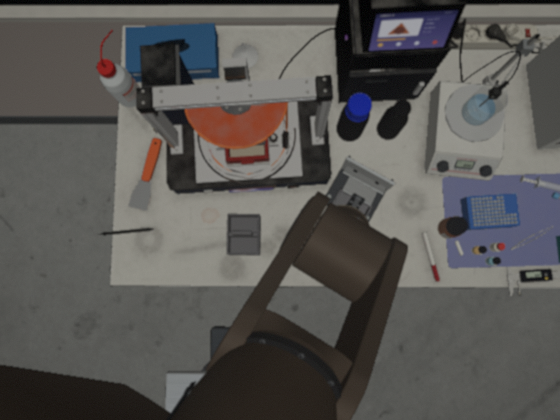

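```bash
cat > chk.py <<'E'
from place import *
import h
def proj(c,fn,box,s):
    o,p,R=cur(); Rc=R*Rr; pc=p+R.apply(tr)
    pts=[(80.9,35,19.2),(80.9,-35,19.2),(50,40,55),(50,-40,55),(-50,-40,55),(-50,40,55),(-50,-40,0),(50,-40,0)]
    uv=(h.P if c.get("k")!="w" else PF)(c,pc+Rc.apply(np.array(pts)/1000))
    x0,y0,x1,y1=box; im=cv2.resize(c["img"][y0:y1,x0:x1,::-1],None,fx=s,fy=s,interpolation=cv2.INTER_CUBIC)
    im=cv2.convertScaleAbs(im,alpha=1.3,beta=10)
    for u in uv: cv2.circle(im,(int((u[0]-x0+.5)*s),int((u[1]-y0+.5)*s)),3,(0,0,255),-1)
    for q in [(0,55),(0,-55)]:
        u=(h.P if c.get("k")!="w" else PF)(c,ce+Rcl.apply(np.array([q[0],q[1],0])/1000))[0]
        cv2.circle(im,(int((u[0]-x0+.5)*s),int((u[1]-y0+.5)*s)),3,(0,255,0),-1)
    cv2.imwrite(fn,im)
E
python3 -c "
from chk import *
c=robot.capture('side'); proj(c,'pics/g.png',(220,180,370,330),4)
c=dict(robot.capture('wrist')); c['k']='w'; proj(c,'pics/gw.png',(0,0,560,420),1)"
```

```text
(no output)
```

View pics/g.png

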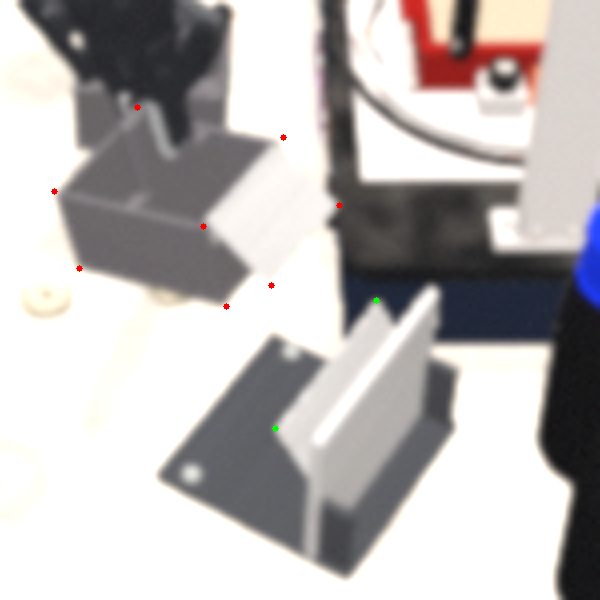

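View pics/gw.png

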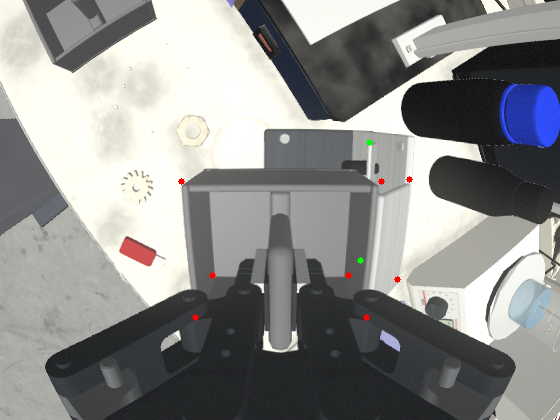

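Emit:
step_arm([
  [0.06,-0.04,-0.08,0,0,0],
  [0.06,-0.04,-0.08,0,0,0],
  [0.05,-0.03,-0.08,0,0,0],
  [0,0,-0.04,0,0,0],
  [0,0,0,0,0,0],
])

```text
time_s: 6.3
ee_pos: [0.5462, -0.281, 0.1506]
tool_rot: [-0.655, 0.701, -0.08, 0.271]
ft_force: [-1.2, -1.1, -2.2]
gripper_width: 0.0095
```

```bash
python3 -c "
from chk import *
place(12,0,12,14)
c=robot.capture('side'); proj(c,'pics/i.png',(220,180,370,330),4)"
```

```text
caddy [ 0.5619 -0.2898  0.0858] strip rel mm [16.2  1.2 39.1] rpy rel deg [  0.1 -15.5   0.4]
target tcp [ 0.5428 -0.2798  0.1259]
t 6.3 tcp [ 0.5462 -0.281   0.1506] w 0.0095 F [-1.2 -1.1 -2.2] j6 [ 0.03  0.44 -0.05]
units shift [-0.022  0.008 -0.165] turn [ 0.008  0.015 -0.005] mm [ -3.4   1.3 -24.7] deg 1.6
```

View pics/i.png

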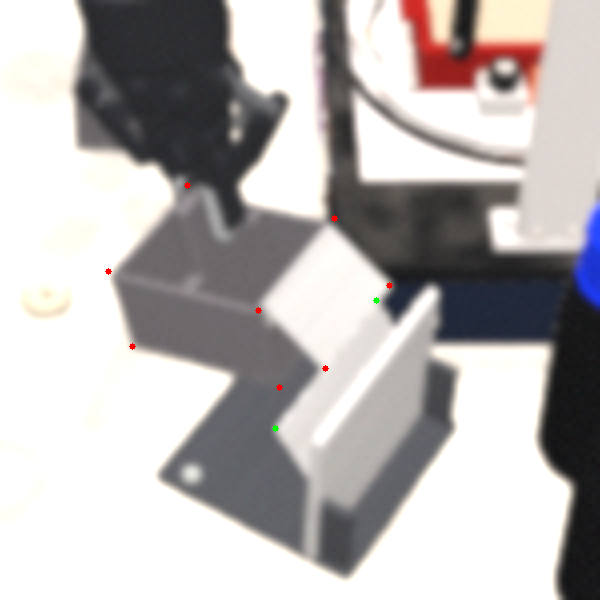

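Emit:
step_arm([
  [-0.02,0.008,-0.06,0.003,0.006,-0.003],
  [0,0,-0.06,0.003,0.006,0],
  [0,0,-0.035,0,0,0],
  [0,0,0,0,0,0],
  [0,0,0,0,0,0],
])

```text
time_s: 6.85
ee_pos: [0.5424, -0.2794, 0.1263]
tool_rot: [-0.657, 0.7, -0.089, 0.265]
ft_force: [0.8, -0.4, -1.7]
gripper_width: 0.0091
```

```bash
python3 -c "
from chk import *
place(17,0,0,0)
c=robot.capture('side'); proj(c,'pics/j.png',(220,180,370,330),4)"
```

```text
caddy [ 0.5568 -0.2876  0.0612] strip rel mm [11.6  0.3 12.7] rpy rel deg [ -0.  -14.2   0.1]
target tcp [ 0.5552 -0.2868  0.1349]
t 6.85 tcp [ 0.5424 -0.2794  0.1263] w 0.0091 F [ 0.8 -0.4 -1.7] j6 [ 0.02  0.42 -0.04]
units shift [ 0.085 -0.049  0.057] turn [ 0.078  0.137 -0.001] mm [12.8 -7.3  8.6] deg 14.2
```

View pics/j.png

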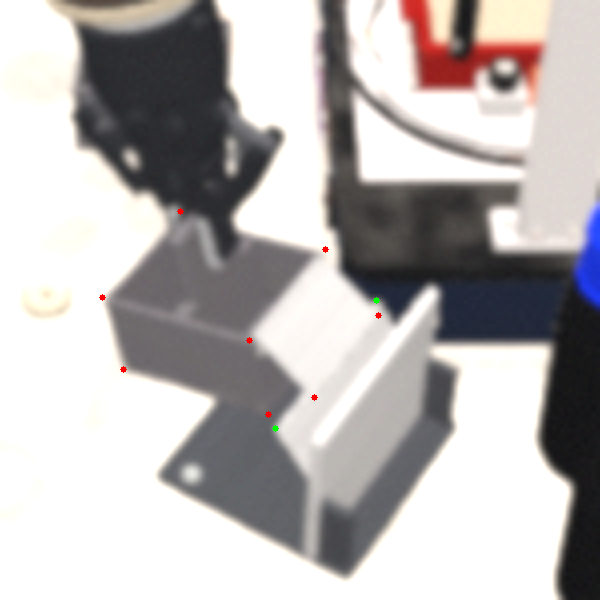

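Emit:
step_arm([
  [0.02,-0.012,0.015,0.02,0.034,0],
  [0.02,-0.012,0.015,0.02,0.034,0],
  [0.02,-0.012,0.014,0.02,0.034,0],
  [0.02,-0.012,0.014,0.018,0.034,0],
  [0,0,0,0,0,0],
])

```text
time_s: 7.4
ee_pos: [0.5543, -0.2866, 0.1372]
tool_rot: [0.686, -0.682, 0.177, -0.18]
ft_force: [0.2, -0.4, -2.9]
gripper_width: 0.0091
```

```bash
python3 -c "
from chk import *
place(20,0,-9,0)
c=robot.capture('side'); proj(c,'pics/k.png',(220,180,370,330),4)"
```

```text
caddy [ 0.554  -0.2864  0.07  ] strip rel mm [15.9 -0.1  1.9] rpy rel deg [0.1 0.3 0.1]
target tcp [ 0.5578 -0.2883  0.1259]
t 7.4 tcp [ 0.5543 -0.2866  0.1372] w 0.0091 F [ 0.2 -0.4 -2.9] j6 [ 0.01  0.84 -0.02]
units shift [ 0.023 -0.011 -0.075] turn [-0.003 -0.002 -0.001] mm [  3.5  -1.6 -11.3] deg 0.3
```

View pics/k.png

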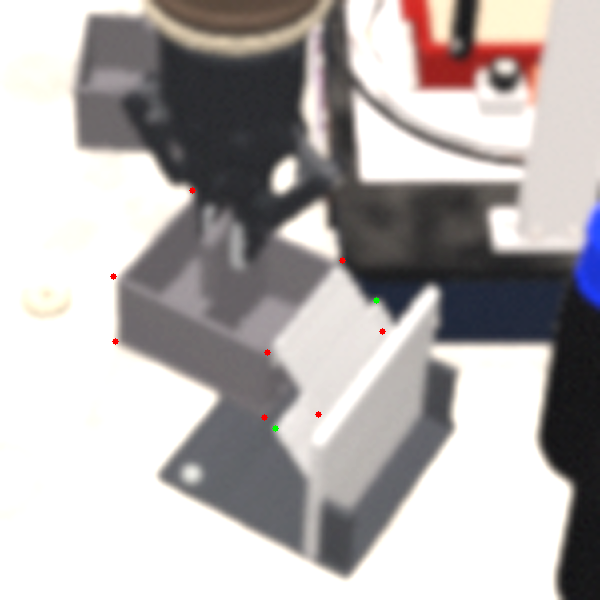

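Emit:
step_arm([
  [0.012,-0.006,-0.03,0,0,0],
  [0.011,-0.005,-0.03,0,0,0],
  [0,0,-0.015,0,0,0],
  [0,0,0,0,0,0],
])

```text
time_s: 7.85
ee_pos: [0.5552, -0.2866, 0.124]
tool_rot: [0.686, -0.683, 0.177, -0.181]
ft_force: [-0.3, -0.3, -2.4]
gripper_width: 0.0092
```

```bash
python3 -c "
from chk import *
place(23,0,-21,0)"
```

```text
caddy [ 0.5551 -0.2864  0.0568] strip rel mm [ 16.8   0.4 -11.1] rpy rel deg [0.1 0.2 0.1]
target tcp [ 0.5604 -0.2897  0.1139]
t 7.85 tcp [ 0.5552 -0.2866  0.124 ] w 0.0092 F [-0.3 -0.3 -2.4] j6 [ 0.01  0.82 -0.02]
units shift [ 0.035 -0.021 -0.067] turn [-0.002 -0.001 -0.001] mm [  5.2  -3.1 -10.1] deg 0.2
```

Emit:
step_arm([
  [0.025,-0.014,-0.02,0,0,0],
  [0.012,-0.008,-0.02,0,0,0],
  [0.006,-0.003,-0.02,0,0,0],
  [0,0,0,0,0,0],
])

```text
time_s: 8.25
ee_pos: [0.5618, -0.2905, 0.1149]
tool_rot: [0.686, -0.683, 0.176, -0.181]
ft_force: [-4.5, 3.0, 9.8]
gripper_width: 0.0089
```

```bash
python3 -c "
from chk import *
place(23.8,0,-22.2,0)
c=robot.capture('side'); proj(c,'pics/l.png',(220,180,370,330),4)"
```

```text
caddy [ 0.5617 -0.2904  0.0477] strip rel mm [ 24.5   0.2 -20.2] rpy rel deg [0.1 0.1 0.1]
target tcp [ 0.5611 -0.2901  0.1127]
t 8.25 tcp [ 0.5618 -0.2905  0.1149] w 0.0089 F [-4.5  3.   9.8] j6 [ 0.01  0.81 -0.02]
units shift [-0.005  0.003 -0.015] turn [-0.002 -0.001 -0.001] mm [-0.7  0.4 -2.2] deg 0.2
```

View pics/l.png

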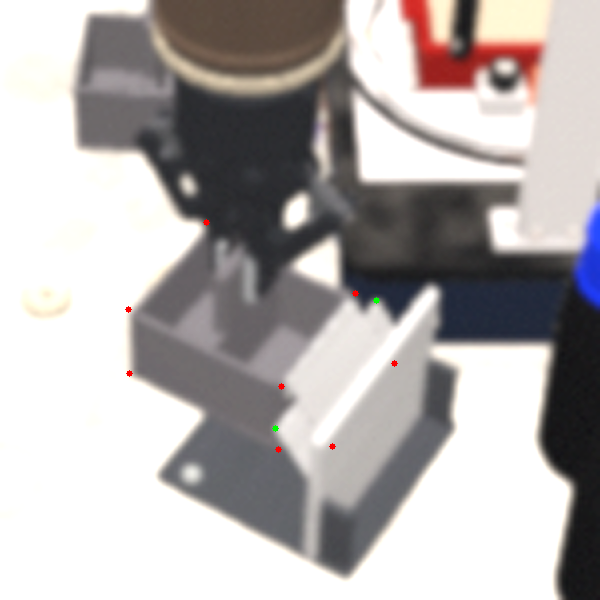

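Emit:
step_arm([
  [-0.003,0.002,-0.004,0,0,0],
  [0,0,0,0,0,0],
  [0,0,0,0,0,0],
  [0,0,0,0,0,0],
], grip=0.5, squeeze=20)

```text
time_s: 8.7
ee_pos: [0.5619, -0.2905, 0.1142]
tool_rot: [0.685, -0.683, 0.176, -0.182]
ft_force: [-0.2, 0.0, -0.3]
gripper_width: 0.0425
```

```bash
python3 -c "
from chk import *
place(24.3,0,-22.7,0)
c=robot.capture('side'); proj(c,'pics/m.png',(220,180,370,330),4)
c=robot.capture('wrist'); cv2.imwrite('pics/mw.png',c['img'][:,:,::-1])"
```

```text
caddy [ 0.5618 -0.2904  0.0471] strip rel mm [ 24.6   0.3 -20.7] rpy rel deg [0.1 0.1 0.1]
target tcp [ 0.5615 -0.2904  0.1122]
t 8.7 tcp [ 0.5619 -0.2905  0.1142] w 0.0425 F [-0.2  0.  -0.3] j6 [ 0.01  0.81 -0.02]
units shift [-0.002  0.001 -0.014] turn [-0.002 -0.    -0.001] mm [-0.3  0.1 -2.1] deg 0.2
```

View pics/m.png

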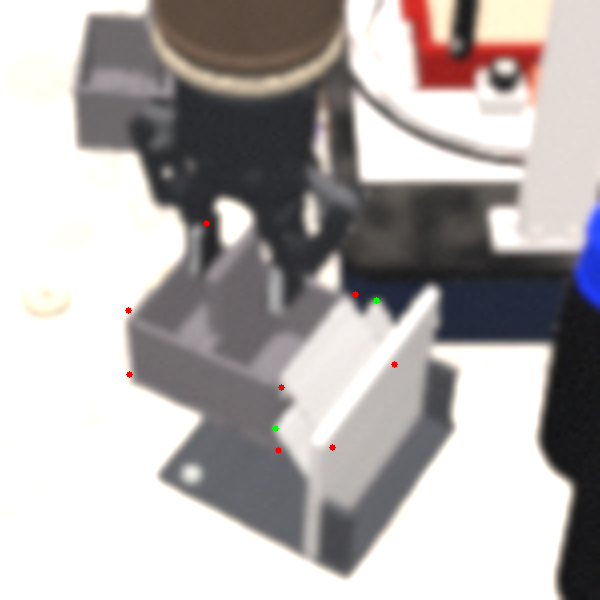

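View pics/mw.png

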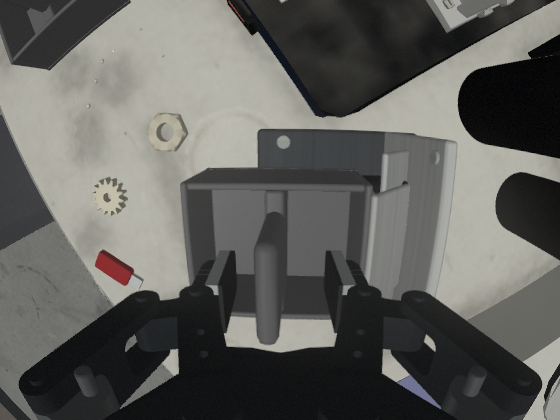

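Emit:
step_arm([
  [0,0,0.06,0,0,0],
  [0,0,0.15,0,0,0],
  [0,0,0.25,0,0,0],
  [0,0,0.3,0,0,0],
  [-0.2,0.1,0.2,0,0,0],
])

```text
time_s: 9.3
ee_pos: [0.531, -0.275, 0.2603]
tool_rot: [0.686, -0.682, 0.178, -0.18]
ft_force: [-0.1, 0.2, 1.1]
gripper_width: 0.0427
```

Emit:
step_arm([
  [-0.2,0.1,0.1,0,0,0],
  [-0.2,0.2,0,0,0,0],
  [0,0.1,0,0,0,0],
  [0,0,0,0,0,0],
])

```text
time_s: 9.7
ee_pos: [0.4682, -0.2132, 0.284]
tool_rot: [0.685, -0.683, 0.175, -0.183]
ft_force: [-0.6, -0.3, 0.2]
gripper_width: 0.043
```

```bash
python3 -c "
from chk import *
import h
status()
s=robot.capture('side'); h.crop(s,240,210,350,330,5,'pics/n.png')
t=robot.capture('top'); h.crop(t,310,140,410,240,6,'pics/nt.png'); h.crop(t,200,190,280,280,6,'pics/npl.png')
c=robot.capture('wrist'); cv2.imwrite('pics/nw.png',c['img'][:,:,::-1])
pickle.dump({'side':s,'top':t},open('n.pkl','wb'))"
```

```text
caddy [ 0.4684 -0.2132  0.2168] strip rel mm [-94.8  21.4 149.3] rpy rel deg [ 0.1 -0.1  0.1]
```

View pics/n.png

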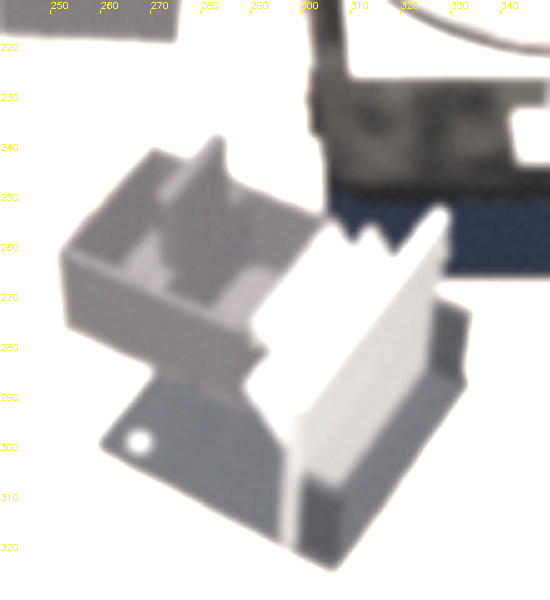

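View pics/nt.png

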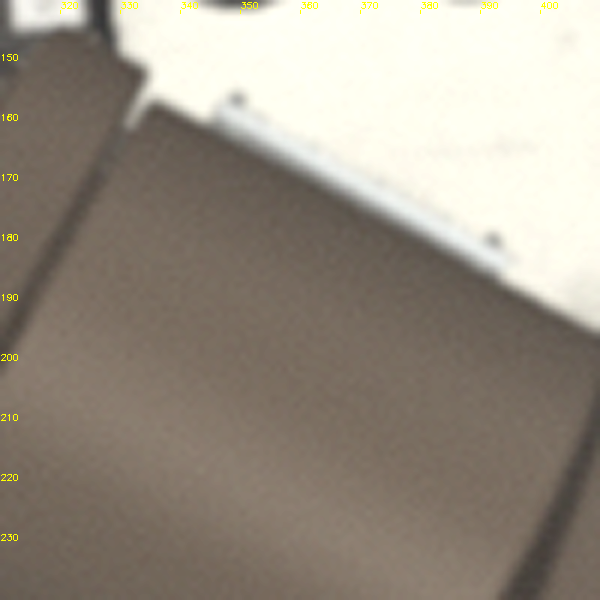

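View pics/npl.png

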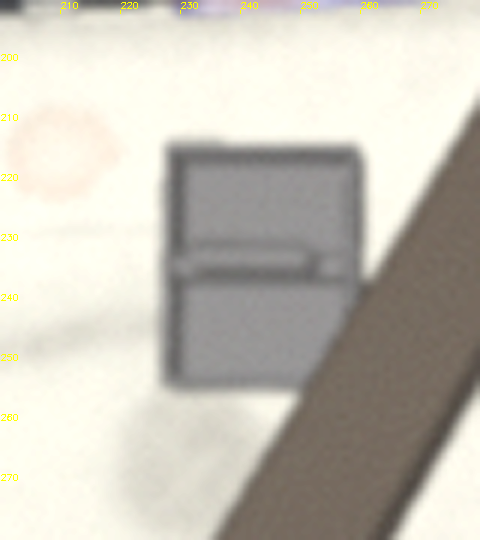

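Emit:
step_arm([
  [0,0.3,0.05,0,0,0],
  [0,0.3,0.05,0,0,0],
  [0,0.3,0,0,0,0],
  [0,0.3,0,0,0,0],
  [0,0.3,0,0,0,0],
])

```text
time_s: 10.35
ee_pos: [0.4727, 0.0089, 0.297]
tool_rot: [0.683, -0.683, 0.179, -0.186]
ft_force: [0.5, 0.8, -0.4]
gripper_width: 0.0429
```

Emit:
step_arm([
  [0,0.3,0,0,0,0],
  [0,0.3,0,0,0,0],
  [0,0.2,0,0,0,0],
  [0,0,0,0,0,0],
])

```text
time_s: 10.75
ee_pos: [0.4756, 0.1373, 0.2958]
tool_rot: [0.684, -0.683, 0.179, -0.185]
ft_force: [1.0, -0.3, 0.0]
gripper_width: 0.0428
```

```bash
python3 -c "
from chk import *
import h
s=robot.capture('side')
t=robot.capture('top'); h.crop(t,310,140,410,240,6,'pics/ot.png'); h.crop(s,240,210,350,330,5,'pics/os.png')
pickle.dump({'side':s,'top':t},open('n.pkl','wb'))"
```

```text
(no output)
```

View pics/ot.png

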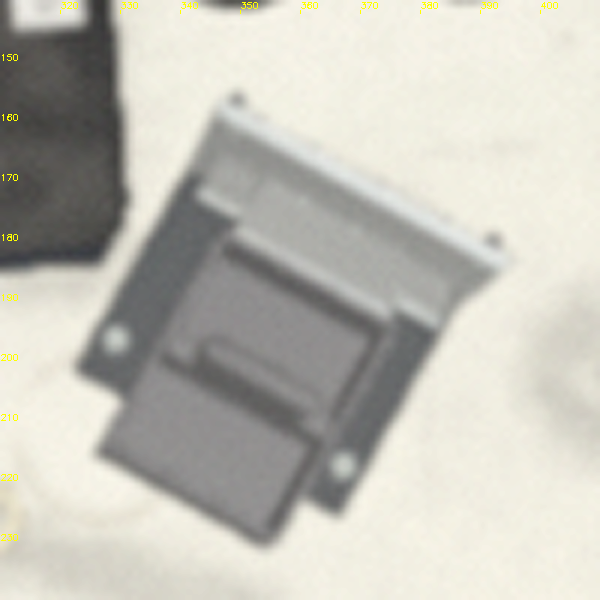

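View pics/os.png

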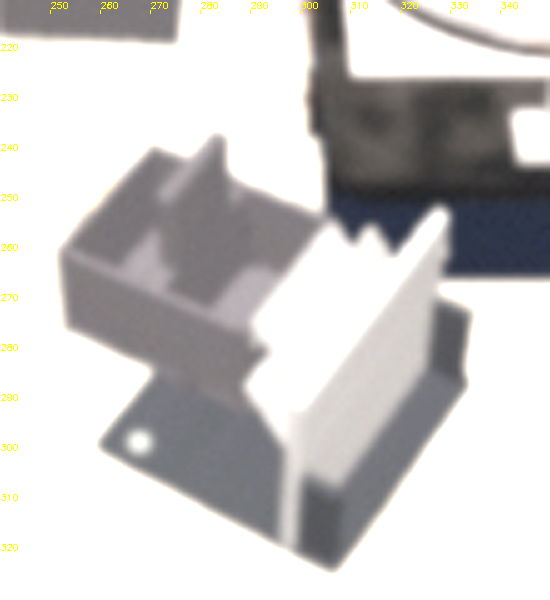

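```bash
python3 -c "
from chk import *
import h
from scipy.optimize import least_squares
d=pickle.load(open('n.pkl','rb')); s,t=d['side'],d['top']
S=[((-50,-40,55),(252.4,260.5)),((-50,-40,0),(253.6,275.5)),((50,-40,55),(290,275.5)),((50,-40,0),(289,291.6)),((-50,40,55),(270.6,239.8)),((50,40,55),(305,252.5))]
T=[((50,35,56),(350,178.8)),((50,-35,56),(375,193.2))]
def pose(p): return Rcl*Ro.from_euler('zy',[p[3],-p[4]]), ce+Rcl.apply(p[:3])
def res(p,w=1):
    R,c=pose(p); f=lambda C,L:(h.P(C,c+R.apply(np.array([a[0] for a in L])/1000))-[a[1] for a in L]).ravel()
    return np.r_[f(s,S),f(t,T)]
o=least_squares(res,[-.0566,0,-.042,0,0],loss='soft_l1')
R,c=pose(o.x); e=Rcl.inv().apply(c+R.apply([.0809,0,.0192])-ce)*1000
print('strip',e.round(1),'yaw,pitch',np.rad2deg(o.x[3:]).round(1)); print(res(o.x).reshape(-1,2).round(1).tolist())
for k in (0,3,6,10):
  q=least_squares(lambda v:res(np.r_[v,np.deg2rad(k)]),o.x[:4],loss='soft_l1'); print(k,q.cost.round(2),(q.x[:3]*1000).round(1))
"
```

```text
strip [ 24.5  -2.1 -15.3] yaw,pitch [-1.5  8.3]
[[-2.2, -0.5], [-0.1, 1.6], [-2.9, -0.2], [0.5, 1.1], [-0.2, -1.0], [1.6, 0.1], [-0.6, -1.0], [0.1, -0.3]]
0 12.56 [-58.2  -1.6 -43.6]
3 9.6 [-55.8  -0.4 -44.4]
6 7.6 [-54.1   0.1 -45.4]
10 7.45 [-51.7   0.  -46.1]
```

View pics/nw.png

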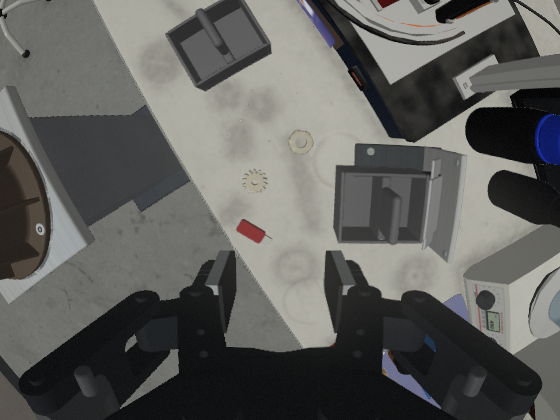

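Emit:
step_arm([
  [0.02,-0.3,-0.05,0,0,0],
  [0.02,-0.3,-0.05,0,0,0],
  [0.02,-0.3,-0.05,0,0,0],
  [0,-0.3,-0.05,0,0,0],
  [0,0,0,0,0,0],
])

```text
time_s: 11.35
ee_pos: [0.4855, -0.0565, 0.264]
tool_rot: [-0.683, 0.683, -0.179, 0.186]
ft_force: [-0.1, -0.0, 0.9]
gripper_width: 0.0425
```

```bash
python3 -c "
from chk import *
c=robot.capture('wrist'); cv2.imwrite('pics/pw.png',c['img'][:,:,::-1]); pickle.dump(c,open('pw.pkl','wb'))
R=cv2.Rodrigues(np.array(c['rvec']))[0]; print(R.round(2),-R.T@c['tvec'],c['fx'],cur()[1])"
```

```text
[[ 0.87 -0.5   0.01]
 [-0.48 -0.83  0.27]
 [-0.13 -0.24 -0.96]] [0.51836143 0.00392108 0.40709847] 325.19226210127806 [ 0.48570298 -0.05481279  0.26432784]
```

View pics/pw.png

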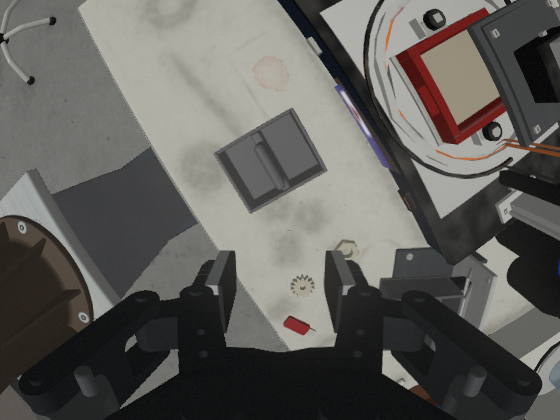

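Emit:
step_arm([
  [-0.1,-0.28,-0.1,0,0,0],
  [-0.1,-0.28,-0.1,0,0,0],
  [-0.1,-0.28,-0.1,0,0,0],
  [-0.07,-0.2,-0.1,0,0,0],
  [0,0,0,0,0,0],
])

```text
time_s: 11.9
ee_pos: [0.4296, -0.2161, 0.2036]
tool_rot: [0.683, -0.683, 0.178, -0.187]
ft_force: [-0.8, -0.2, -0.1]
gripper_width: 0.043
```

```bash
python3 -c "
from chk import *
c=robot.capture('wrist'); cv2.imwrite('pics/qw.png',c['img'][:,:,::-1]); pickle.dump(c,open('qw.pkl','wb'))
import h; h.crop(c,330,90,500,260,4,'pics/qc.png'); print(cur()[1])"
```

```text
[ 0.43031679 -0.21508912  0.20432293]
```

View pics/qw.png

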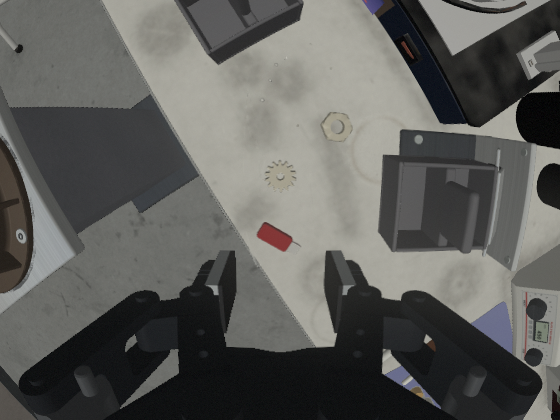

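View pics/qc.png

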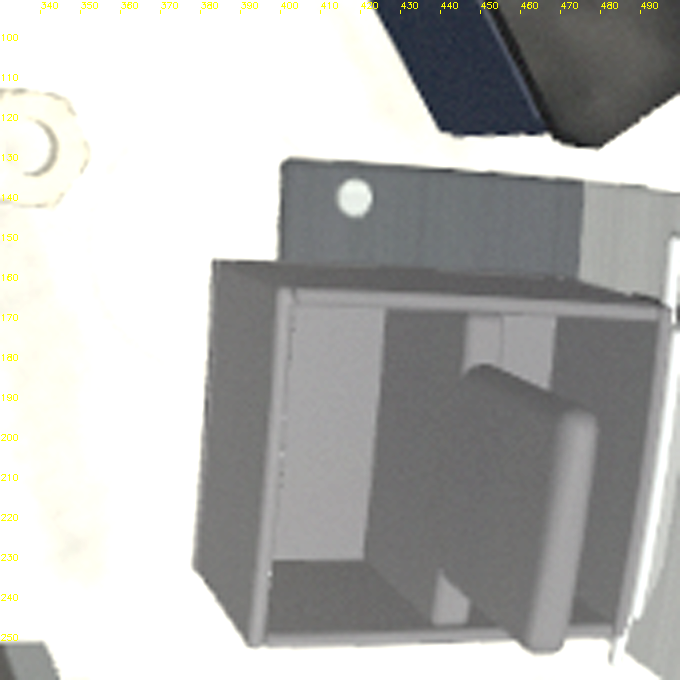

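```bash
python3 -c "
from chk import *
from scipy.optimize import least_squares
c=pickle.load(open('qw.pkl','rb'))
L=[((-50,40,0),(383.2,155.2)),((-50,40,55),(400,162.5)),((-50,-40,0),(378.2,232.2)),((-50,-40,55),(393,251.2)),((50,40,55),(497,167)),((50,-40,55),(486,248)),((0,25,100),(474.2,193.8)),((0,-25,100),(466.2,253))]
X=np.array([a[0] for a in L])/1000; U=np.array([a[1] for a in L])
def pose(p): return Rcl*Ro.from_euler('zyx',[p[3],-p[4],p[5]]), ce+Rcl.apply(p[:3])
def res(p):
    R,q=pose(p); return (PF(c,q+R.apply(X))-U).ravel()
def show(o,k=''):
    R,q=pose(o.x); e=Rcl.inv().apply(q+R.apply([.0809,0,.0192])-ce)*1000
    print(k,'cost',o.cost.round(2),'strip',e.round(1),'yaw,pitch,roll',np.rad2deg(o.x[3:]).round(1))
o=least_squares(res,[-.0566,0,-.042,0,0,0],loss='soft_l1'); show(o); print(res(o.x).reshape(-1,2).round(1).tolist())
print('cleat edge +y',PF(c,ce+Rcl.apply([0,.055,0])))
"
```

```text
cost 2.15 strip [ 27.2  -3.1 -24.9] yaw,pitch,roll [ 0.5  3.9 -0.1]
[[0.1, 0.4], [-0.3, 0.2], [0.8, -0.8], [-0.3, 0.3], [-0.2, -0.1], [-0.6, 0.0], [0.9, -1.2], [-0.2, 0.7]]
cleat edge +y [[498.06788447 146.7744778 ]]
```

```bash
python3 -c "
from workcell import robot
o=robot.get_obs(); print(o['time_s'],o['ft_force'],o['gripper_width']); print(robot.close_job())"
```

```text
11.95 [0.26240973 0.2124068  0.02256033] 0.042620439839943756
the job is handed in; nothing more can be done
None
```

The caddy is hanging on the cleat and I handed the job in at about 12 s of the 38 s allowed; the hand-in gives no verdict.

- **What I did:** I gripped the caddy by its handle board and carried it over the plain caddy. I brought it in tipped about 14–15°, with the strip edge 12 mm behind and 13 mm above the cleat edge. Then I levelled it, let it down until the wrist force showed contact, released it and backed the arm clear.
- **Last check (close wrist view, misfit about 1 px):**

| Measure | Result | Allowed |
|---|---|---|
| Strip edge behind the cleat edge | about 27 mm | 12–30 mm |
| Strip edge below the cleat edge | about 25 mm | 14–35 mm |
| Off centre | about 3 mm | 20 mm |
| Tilt, front slightly low | about 4° | 10° |
| Turn out of square | about 0.5° | 10° |

- **Disagreement:** an earlier, coarser fit from the side and top cameras gave 8° tilt and the strip 15 mm below the edge, with a worse misfit (up to 3 px). I trusted the sharper wrist view. Its 27 mm is about 3 mm more than the 24.3 mm home and past the 26 mm where the panel stands, so that value carries a few mm of error.
- **Plain caddy:** in the top view it stood where it was at the start. The arm was clear of everything when I handed in.

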